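Lock the swivel instrument tray with its hitch pin

ROBOT

A 6-joint arm with a two-finger parallel gripper is mounted at the origin on the work surface. World frame = base frame: x ahead of the robot, y to its left, z up, the work surface at z = 0. Lengths are in m, angles in rad, forces in N, time in s.
With the tool pointing down it reaches from about 0.375 to 0.9 m from the base axis. Payload 3.1 kg.
Tool frame: the origin (TCP) lies midway between the tips of the shut fingers; the grasp point (between the pads) lies 19 mm behind it; x points along the fingers, z is the direction in which the jaws open and shut, and the axes are right-handed (so a half turn about x gives the same grasp; the last joint's range is limited). The gripper opens to 85 mm and grips with 20 to 120 N. Pads are 22 mm wide; open, the fingers measure 114 mm over their backs; the gripper's body (76 mm by 85 mm) begins 54 mm behind the grasp point. The pads swing forward as they close: fully open they stand 13 mm farther back than shut.
Start: joints at [1.034, 0.527, 1.433, -0, 1.181, -0.178], TCP at [0.219, 0.585, 0.231] pointing down, gripper open.
Joint ranges: [-3.08, 3.08], [-0.75, 2.2], [0.22, 2.44], [-1.43, 4.57], [0, 2.65], [-2.85, 2.85]. Speed limits (rad/s): [2.79, 2.79, 3.14, 3.14, 3.14, 3.14].

INTERFACE

Orientations are given as a unit quaternion [x, y, z, w].
In Python, from station import status, snapshot, camera_params, ticket gives the robot as it stands.
- The arm moves only by the tool arm_command, never from a script. Its argument "series" is a list that holds one entry, the list of rows, each a list of 4 numbers: the shift along the tool's x, y, z in mm, then the turn about the tool's x in rad. A call has 1 to 10 rows; each row shifts and turns the commanded pose from where the row before left it, along the tool's axes as they then stand; what a row does not reach is not made up. A row lasts 1/10 s, in which the tool goes at most 50 mm and 8.59 degrees, less where a joint would pass 70% of its speed; a pose out of reach is approached as far as the arm can. A call is refused whole if a number of a shift passes 50 or a number of a turn 0.15, either way. A call with a gripper value outside its range is refused whole. "jaw" is the opening in per cent of the stroke, from 0 (shut) to 100 (fully open), set as the call begins (left out, the last holds). The fingers move at their own pace and stop on an object; "force" is the grip in N (left out, the last holds). Time passes only in rows, so rows that do not move let the fingers close. It gives the time, the measured TCP pose, the force and the opening at its end, in the units of the state.
- status.sense(): the state, without advancing time (a new reading comes with each control period).
- snapshot(name): name is "scene" or "top"; returns the picture (400x640x3 uint8, red, green, blue); there is no depth.
- camera_params(name): a dict with "fovy" (degrees; the focal length in pixels is half the picture's height over the tangent of half this angle, whatever the lens; pixels are square), "cx", "cy" (the principal point, pixels), "extrinsics" (4x4, takes a point from camera to world coordinates). Camera axes: x right, y down, z forward; pixel columns grow to the right and rows downward; lengths in m; the calibration is good to about 2 mm. A picture is of the moment at which its call begins. camera_params takes no time and is no camera call.
- ticket.sign_off(): hands the job in, once; it reports no verdict.
The state is a dict: "t": time; "q": joint angles; "qd": joint speeds; "tau": joint torques, N m; "tcp_pos": TCP position; "tool_rot": TCP orientation; "force": force on the tool from outside, world axes, zero at the start; "ft_torque": the same for the moment, N m; "finger_gap": opening from 0.0 (shut) to 1.0 (fully open).
Only numpy, scipy, OpenCV 4.12 (cv2) and the standard library are available. Lean on these libraries where they do the work, as an engineer would, in place of code of your own. Each camera call takes 0.05 s, during which the arm holds its last target. There are 200 camera calls.

TASK

The swivelling instrument tray on the vet's steel table is unlocked: its headed lock pin stands loosely in the upper hole of the fork, resting on the tray arm's flat plate. Push the arm round (the upright post on it is there for this) until the plate's hole comes under the pin and the pin drops in, then press the pin down through the lower hole until its head sits fully home on the fork. Do not force anything with hard blows or heavy pushing, and leave the jar, the vial and the marker where they are.

Things in the scene. Friction and masses are not known exactly. Their poses are not given: they have to be found in the camera images.
- foot: Fixed aluminium foot of the tray: base plate 90 x 290 x 12 mm carrying a column (at y = -82.5 mm) and a fork (hole at y = +82.5 mm). Origin at table height; z up, y runs from column to fork. Fork: two horizontal ears 44 mm wide and 14 mm thick, y = +70 to +135 mm, at heights 35-49 and 65-79 mm, each with a vertical 15.2 mm hole; joined only at their outer end (beyond y = +112 mm).
- fork_mouth (a point): Centre of the fork's upper hole, on the top face of the upper ear, 79 mm above the table; here the pin's head seats. Axes as foot.
- retainer (a joint): Travel (m, downward) of the stiff black rubber retainer in the fork's lower hole. At 0 its top is 47 mm above the table. The pin falls freely onto it and must then be pressed 14 mm further against about 9 N (side friction may add a few N).
- post_top (a point): Top of the arm's black post (18 mm diameter, 72 to 115 mm above the table), 95 mm from the swivel axis. The arm starts turned 0.27 to 0.42 rad counterclockwise from the line column-fork: push it clockwise (2.5 N); it stays where left. Clamped under it is a wide steel plate running between the fork's ears (14 mm thick, top at 64 mm, 15.2 mm hole 165 mm from the axis).
- column_axis (a point): Point on the vertical swivel axis, 64 mm above the table. The plate is set by hand on the arm: its hole lies up to 10 mm to either side of the line axis-post and must be felt for: found when the pin drops in and blocks the arm, with the post within about 0.06 rad of the line column-fork. The tray (150 x 190 mm, rim 112 mm above the table) is on the other side, 70 mm from the post's axis.
- lock_pin: Loose dark steel headed pin, 85 g: shank 14 mm diameter, 46 mm long, tip chamfered 3 mm; round head 26 mm diameter, 8 mm thick. Origin at the centre of its tip, z towards the head. At the start it stands in the fork's upper hole, tip on the plate, head top 118 mm above the table; dropped in, head top about 101 mm; fully home, 87 mm.
- pin_shoulder (a point): Centre of the underside of the pin's head, 46 mm above its tip; rests on the fork (at fork_mouth) when home.
- specimen_jar: Bystander: clear jar with a brown lid, 72 mm diameter, 85 mm tall; origin at the centre of its base.
- vial: Bystander: small amber vial, 28 mm diameter, 55 mm tall; origin at the centre of its base.
- marker: Bystander: white marker with a black cap lying on the table, 125 mm long along its y, 14 mm thick; origin at the centre of its underside.
Things that resemble listed ones, but are neither listed nor needed, are in the scene too. Leave any purple or turquoise look-alike of the lock_pin alone.

How it is judged:
At the end, for the whole second after the job is handed in: The pin stands upright (within 0.06 rad) through the fork's upper hole, the plate's hole and the lower hole, the underside of its head within 2 mm of the fork's top face and within 3 mm of the hole's centre, its tip within 4 mm of the hole's axis, the pin at rest (z of pin_shoulder in the frame of fork_mouth between -0.003 and 0.002 m and horizontal distance between pin_shoulder and fork_mouth below 0.003 m and horizontal distance between lock_pin and fork_mouth below 0.004 m and angle between lock_pin's own z axis and vertical below 0.06 rad and linear speed of lock_pin below 0.01 m/s); the robot touches nothing.
It fails at once if the arm or foot is forced (more than 40 N from the fingers) (contact force between the fingers and foot above 40 N).
It fails at once if the pin is forced (more than 45 N from the fingers) (contact force between the fingers and lock_pin above 45 N).
It fails at once if the jar is moved more than 20 mm (distance of specimen_jar from where it was at the start of the episode above 0.02 m).
It fails at once if the vial is moved more than 20 mm (distance of vial from where it was at the start of the episode above 0.02 m).
It fails at once if the marker is moved more than 20 mm (distance of marker from where it was at the start of the episode above 0.02 m).
It also fails if it takes over 58 s, if anything falls off the work surface, if the arm or the gripper's body presses on something with over 40 N, if the wrist force passes 120 N, or if a joint passes its speed limit or range.

## Working session

There is one attempt and no reset: what is moved stays moved. The work goes in short steps, Python scripts to look and compute and a tool call to move; the robot and the scene stay as the last step left them, time stands still between calls to the robot, and variables do not carry over. Pictures are saved under pics/ and viewed, about 8 in all and at most 12, crops included, and the job is handed in when it is done.

Besides the shell and the picture viewer there is one more tool, called after "Emit:" as name(argument=value, ...), one argument or row to a line, values as JSON. arm_command: Moves the arm, as the interface text tells. Its arguments: {"type":"object","properties":{"series":{"type":"array"},"jaw":{"type":"number"},"force":{"type":"number"}},"required":["series"]}

```bash
mkdir -p pics; ls; cat > h.py <<'E'
import numpy as np, cv2
from station import status, snapshot, camera_params, ticket
def cam(n):
    c=camera_params(n); f=200/np.tan(np.radians(c["fovy"])/2); return f,c["cx"],c["cy"],np.array(c["extrinsics"])
def at(n,u,v,z):
    f,cx,cy,T=cam(n); d=T[:3,:3]@np.array([(u-cx)/f,(v-cy)/f,1]); o=T[:3,3]; return o+d*(z-o[2])/d[2]
def px(n,p):
    f,cx,cy,T=cam(n); q=T[:3,:3].T@(np.array(p)-T[:3,3]); return np.array([cx+f*q[0]/q[2],cy+f*q[1]/q[2]])
E
python3 - <<'E'
from h import *
for n in("scene","top"):
    cv2.imwrite(f"pics/{n}0.png",snapshot(n)[:,:,::-1]); print(n,camera_params(n))
s=status.sense(); print(s)
E
```

```text
pics
scene {'fovy': 46.62214588015982, 'cx': 316.5122572320213, 'cy': 207.52256619981355, 'extrinsics': array([[-7.23856029e-01,  3.60914022e-01, -5.88025100e-01,
         9.47295819e-01],
       [ 6.89951020e-01,  3.78894877e-01, -6.16770834e-01,
         5.39413828e-01],
       [ 1.98455864e-04, -8.52161804e-01, -5.23278339e-01,
         4.66617085e-01],
       [ 0.00000000e+00,  0.00000000e+00,  0.00000000e+00,
         1.00000000e+00]])}
top {'fovy': 54.88158195456684, 'cx': 316.2591875898144, 'cy': 195.80358143588853, 'extrinsics': array([[-0.00117792, -0.98303565,  0.18341079,  0.41369509],
       [-0.99886245, -0.00758658, -0.04707713,  0.14155021],
       [ 0.04766995, -0.1832576 , -0.98190846,  0.8057932 ],
       [ 0.        ,  0.        ,  0.        ,  1.        ]])}
{'t': 0.1, 'q': array([ 1.03450985e+00,  5.28352508e-01,  1.43378974e+00,  1.58839035e-05,
        1.18143213e+00, -1.78509568e-01]), 'qd': array([ 0.00145265, -0.00133183, -0.00563172, -0.00067582, -0.00122523,
        0.00083238]), 'tau': array([-6.02190030e-04, -4.43307388e+01, -1.78585374e+01, -2.85242686e-04,
        3.85366991e-03, -4.04900604e-06]), 'tcp_pos': array([0.2185023 , 0.58485787, 0.23043926]), 'tool_rot': array([-0.40333723,  0.58162951,  0.40276507,  0.58035031]), 'force': array([1.00805292, 0.52344471, 0.27356586]), 'ft_torque': array([-0.03153897,  0.01646467, -0.01405071]), 'finger_gap': 0.9987565995689166}
```

View pics/top0.png

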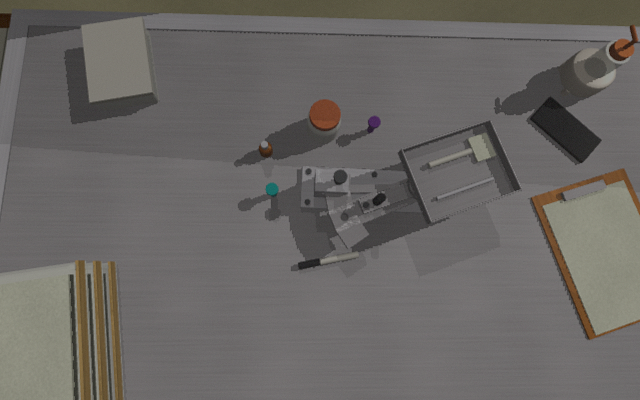

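View pics/scene0.png

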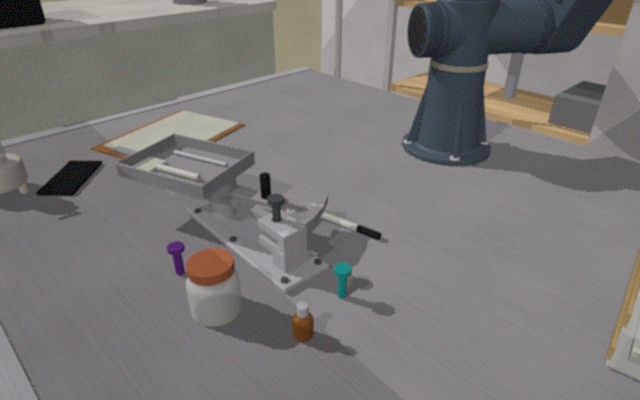

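Top view: the dark pin head is at about (341,177) on the fork and the black post at (379,200). The look-alikes are purple (374,122) and turquoise (272,189). The dark one fits because it stands in the fork. I'll confirm this in an enlarged crop and measure.

```bash
python3 - <<'E'
from h import *
a=cv2.imread("pics/top0.png")[140:280,250:450]; a=cv2.resize(a,None,fx=4,fy=4,interpolation=cv2.INTER_CUBIC)
b=np.clip(a.astype(float)*1.6,0,255).astype('uint8'); cv2.imwrite("pics/topc.png",b)
a=cv2.imread("pics/scene0.png")[160:300,180:380]; a=cv2.resize(a,None,fx=4,fy=4,interpolation=cv2.INTER_CUBIC)
cv2.imwrite("pics/scenec.png",np.clip(a.astype(float)*1.3,0,255).astype('uint8'))
E
```

```text
(no output)
```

View pics/topc.png

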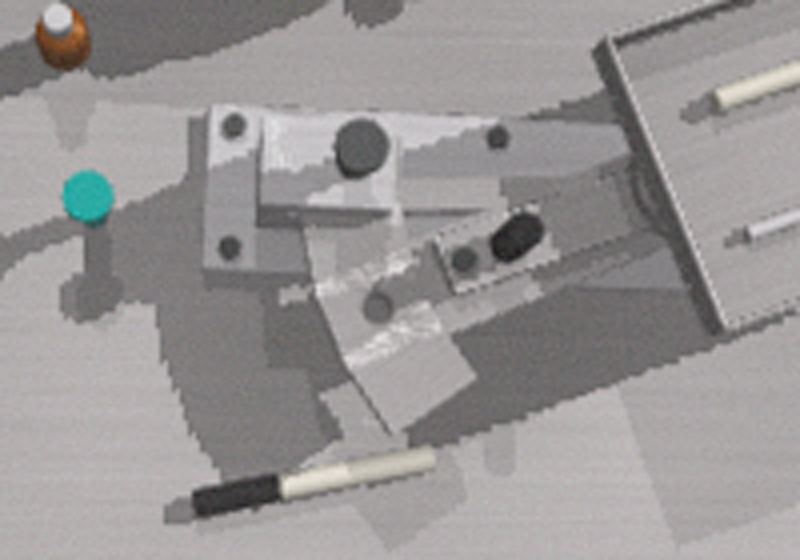

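View pics/scenec.png

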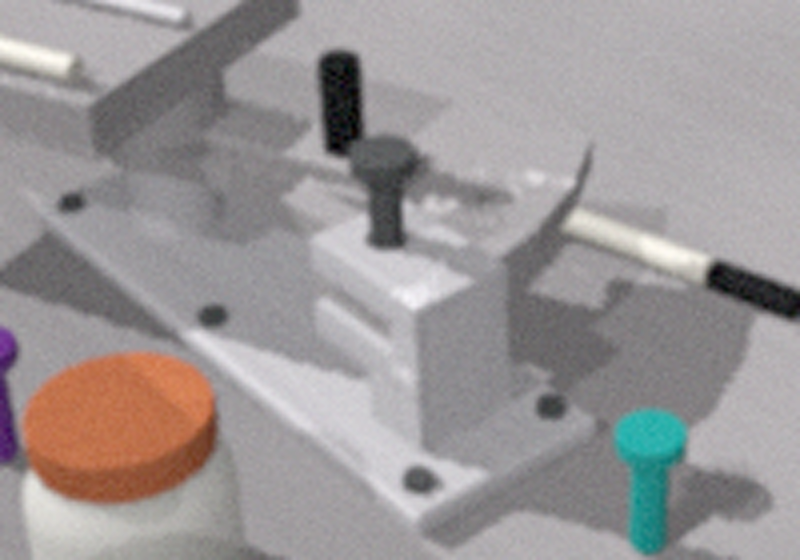

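```bash
python3 - <<'E'
from h import *
T=lambda u,v,z:at("top",250+u/4,140+v/4,z)
S=lambda u,v,z:at("scene",180+u/4,160+v/4,z)
for n,a in dict(headtop=T(362,144,.118),headS=S(385,153,.118),postT=T(526,228,.115),postS=S(340,60,.115),holeT=T(378,308,.064),bolt1=T(234,126,.012),bolt2=T(230,248,.012),bolt3=T(497,138,.012),b1S=S(420,480,.012),b2S=S(551,407,.012),b3S=S(212,316,.012),b4S=S(71,202,.012),jarlid=T(298,-88,.085),trc=T(606,42,.112),trc2=T(726,330,.112),vial=T(60,20,.055)).items(): print(n,a.round(4))
E
```

```text
headtop [0.5796 0.0638 0.118 ]
headS [0.5807 0.0683 0.118 ]
postT [ 0.5414 -0.0118  0.115 ]
postS [ 0.543  -0.0066  0.115 ]
holeT [0.5107 0.0509 0.064 ]
bolt1 [0.6143 0.1199 0.012 ]
bolt2 [0.5487 0.1218 0.012 ]
bolt3 [ 0.6092 -0.0206  0.012 ]
b1S [0.6131 0.1208 0.012 ]
b2S [0.5475 0.1229 0.012 ]
b3S [ 0.6083 -0.0201  0.012 ]
b4S [ 0.603  -0.1405  0.012 ]
jarlid [0.7054 0.0904 0.085 ]
trc [ 0.6319 -0.0537  0.112 ]
trc2 [ 0.495  -0.1036  0.112 ]
vial [0.6576 0.2092 0.055 ]
```

```bash
python3 - <<'E'
from h import *
T=lambda u,v,z:at("top",250+u/4,140+v/4,z)
S=lambda u,v,z:at("scene",180+u/4,160+v/4,z)
for n,a in dict(earT=[T(264,113,.079),T(260,205,.079),T(400,135,.079),T(394,208,.079)],earS=[S(415,313,.079),S(315,240,.079),S(500,265,.079)],baseT=[T(209,104,.012),T(204,271,.012)],baseS=[S(418,520,.012),S(595,425,.012)]).items(): print(n,np.round(a,4).tolist())
d=np.array([.041,.9992]); e=np.array([.9992,-.041])
for y0 in(.0737,.0665):
  h=np.array([.579,y0]); c=h-.165*d
  for p in((.5414,-.0118),(.543,-.0066),(.5107,.0509)):
    r=np.array(p)-c; print(y0,c.round(4),np.hypot(*r).round(4),np.arctan2(-r@e,r@d).round(4))
  print([ (px("top",[*h,.118])-[250,140])*4,(px("scene",[*h,.118])-[180,160])*4 ])
E
```

```text
earT [[0.604, 0.1071, 0.079], [0.5584, 0.1091, 0.079], [0.5937, 0.0408, 0.079], [0.5574, 0.0443, 0.079]]
earS [[0.6043, 0.1112, 0.079], [0.6008, 0.048, 0.079], [0.5612, 0.1094, 0.079]]
baseT [[0.6262, 0.1332, 0.012], [0.5364, 0.1353, 0.012]]
baseS [[0.6279, 0.1371, 0.012], [0.5429, 0.1428, 0.012]]
0.0737 [ 0.5722 -0.0912] 0.0851 0.4116
0.0737 [ 0.5722 -0.0912] 0.0895 0.3738
0.0737 [ 0.5722 -0.0912] 0.1548 0.4498
[array([340.65342347, 145.09538679]), array([397.79931114, 156.80848681])]
0.0665 [ 0.5722 -0.0984] 0.0919 0.3832
0.0665 [ 0.5722 -0.0984] 0.0963 0.3494
0.0665 [ 0.5722 -0.0984] 0.1615 0.432
[array([356.24077878, 145.2513867 ]), array([385.39896554, 149.689222  ])]
```

Emit:
arm_command(
  series=[
    [[0,0,0,-0.12],[0,0,0,-0.12],[0,0,0,-0.118],[0,-20,-42,0],[0,-20,-42,0],[0,-20,-42,0],[0,-20,-42,0],[0,-20,-42,0],[0,-20,-42,0],[0,-20,-42,0]],
  ],
  jaw=0,
  force=40,
)

```text
t: 1.1
tcp_pos: [0.3592, 0.2897, 0.2312]
tool_rot: [-0.5, 0.5, 0.5, 0.5]
force: [-0.2, 0.1, -1.3]
finger_gap: 0.001
```

Emit:
arm_command(
  series=[
    [[0,-20,-42,0],[0,-20,-42,0],[0,-20,-42,0],[0,-20,-42,0],[0,-20,-42,0],[0,-20,-42,0],[0,-20,-42,0],[0,0,0,0],[0,0,0,0]],
  ],
)

```text
t: 2.0
tcp_pos: [0.4987, -0.0034, 0.2308]
tool_rot: [-0.499, 0.501, 0.5, 0.5]
force: [-0.2, 0.9, -0.1]
finger_gap: -0.0
```

```bash
python3 - <<'E'
from h import *
print(axes().round(3)); print(status.sense())
E
```

```text
[[-0.001 -1.     0.003]
 [ 0.001  0.003  1.   ]
 [-1.     0.001  0.001]]
{'t': 2.0, 'q': array([-2.31396281e-01,  3.59799080e-01,  1.74310860e+00,  4.38369097e-04,
        1.04027878e+00, -1.79987523e+00]), 'qd': array([ 4.45901146e-02, -1.55704818e-02,  3.43197009e-02,  3.97403200e-03,
        5.34125808e-03,  7.67272368e-05]), 'tau': array([-1.18344672e+00, -3.37468672e+01, -1.65111154e+01, -7.82526797e-02,
       -1.32133216e-01, -1.49209140e-02]), 'tcp_pos': array([ 0.49873071, -0.00335453,  0.23079453]), 'tool_rot': array([-0.49881526,  0.50081775,  0.49991386,  0.50045085]), 'force': array([-0.18258003,  0.86995568, -0.08694758]), 'ft_torque': array([0.00071405, 0.05097467, 0.08513398]), 'finger_gap': -0.00016121739327139934}
```

Emit:
arm_command(
  series=[
    [[30,0,0,0],[30,0,0,0],[30,0,0,0],[30,0,0,0],[23,0,0,0],[0,-7,0,0],[0,-7,0,0],[0,0,0,0]],
  ],
)

```text
t: 2.8
tcp_pos: [0.5156, -0.0023, 0.0898]
tool_rot: [0.502, -0.499, -0.499, -0.501]
force: [-0.4, -0.3, 0.0]
finger_gap: 0.001
```

```bash
python3 - <<'E'
from h import *
a=cv2.cvtColor(snapshot("scene"),cv2.COLOR_RGB2BGR)[130:300,160:400]; cv2.imwrite("pics/s1.png",cv2.resize(a,None,fx=3,fy=3,interpolation=cv2.INTER_CUBIC))
E
```

```text
(no output)
```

View pics/s1.png

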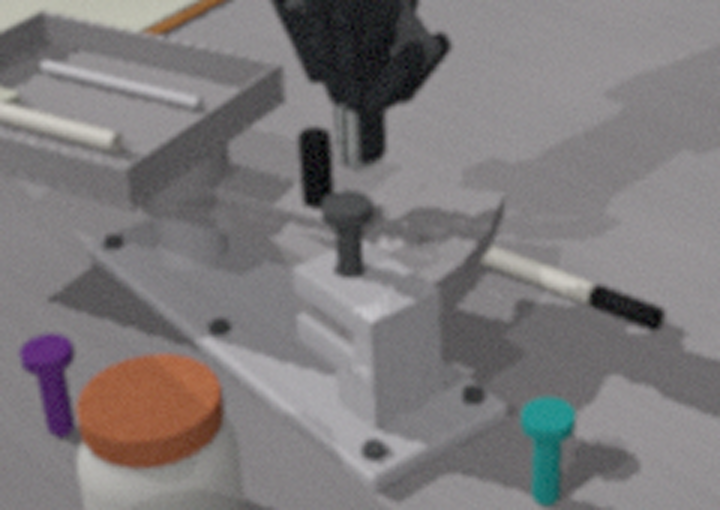

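Emit:
arm_command(
  series=[
    [[0,-1,-2,0],[0,-2,-2,0],[0,-2,0,0],[0,-2,0,0],[0,-2,0,0],[0,-2,0,0],[0,-2,0,0],[0,0,0,0]],
  ],
)

```text
t: 3.65
tcp_pos: [0.5245, -0.0057, 0.0879]
tool_rot: [-0.499, 0.5, 0.501, 0.499]
force: [-4.8, 3.2, 2.3]
finger_gap: 0.003
```

Emit:
arm_command(
  series=[
    [[0,-2,0,0],[0,-2,0,0],[0,-2,0,0],[0,-2,0,0],[0,-2,0,0],[0,-2,0,0],[0,-1,0,0],[0,-1,0,0]],
  ],
)

```text
t: 4.45
tcp_pos: [0.5389, -0.006, 0.0877]
tool_rot: [-0.499, 0.5, 0.501, 0.499]
force: [-4.3, 2.7, -2.3]
finger_gap: 0.001
```

```bash
python3 - <<'E'
from h import *
s=status.sense();print(s["tcp_pos"],s["force"])
a=cv2.cvtColor(snapshot("scene"),cv2.COLOR_RGB2BGR)[130:300,160:400]; cv2.imwrite("pics/s2.png",cv2.resize(a,None,fx=3,fy=3,interpolation=cv2.INTER_CUBIC))
a=cv2.cvtColor(snapshot("top"),cv2.COLOR_RGB2BGR)[140:280,250:450]; cv2.imwrite("pics/t2.png",cv2.resize(a,None,fx=4,fy=4,interpolation=cv2.INTER_CUBIC))
E
```

```text
[ 0.53892048 -0.00604046  0.08769419] [-4.28253239  2.65241987 -2.25436628]
```

View pics/s2.png

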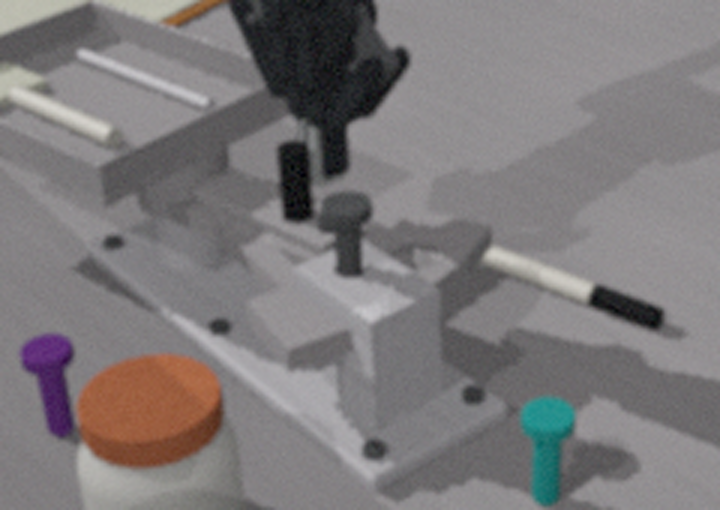

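The arm follows the push: post at (295,180) in the crop, fingers against its robot side, pin still standing high at (345,205). I'll continue slowly.

Emit:
arm_command(
  series=[
    [[0,-1,0,0],[0,-1,0,0],[0,-1,0,0],[0,-1,0,0],[0,-1,0,0],[0,-1,0,0],[0,-0.5,0,0],[0,-0.5,0,0]],
  ],
)

```text
t: 5.35
tcp_pos: [0.5473, -0.0066, 0.0885]
tool_rot: [0.5, -0.5, -0.5, -0.5]
force: [-3.9, 2.6, 0.9]
finger_gap: 0.002
```

Emit:
arm_command(
  series=[
    [[0,-0.5,0,0],[0,-0.5,0,0],[0,-0.5,0,0],[0,-0.5,0,0],[0,-0.5,0,0]],
  ],
)

```text
t: 5.85
tcp_pos: [0.5497, -0.0066, 0.0884]
tool_rot: [0.5, -0.5, -0.5, -0.5]
force: [-3.0, 2.8, 1.2]
finger_gap: 0.001
```

Emit:
arm_command(
  series=[
    [[0,-0.5,0,0],[0,-0.5,0,0],[0,-0.5,0,0],[0,-0.5,0,0]],
  ],
)

```text
t: 6.25
tcp_pos: [0.5516, -0.0066, 0.0883]
tool_rot: [0.5, -0.5, -0.5, -0.5]
force: [-2.2, 1.9, 1.9]
finger_gap: -0.002
```

Emit:
arm_command(
  series=[
    [[0,-0.5,0,0],[0,-0.5,0,0],[0,-0.5,0,0]],
  ],
)

```text
t: 6.55
tcp_pos: [0.553, -0.0065, 0.0883]
tool_rot: [-0.5, 0.5, 0.5, 0.5]
force: [-4.2, 2.9, 2.5]
finger_gap: 0.001
```

Emit:
arm_command(
  series=[
    [[0,-0.5,0,0],[0,-0.5,0,0],[0,-0.5,0,0]],
  ],
)

```text
t: 6.85
tcp_pos: [0.5545, -0.0065, 0.0883]
tool_rot: [-0.5, 0.5, 0.5, 0.5]
force: [-3.6, 2.3, 1.3]
finger_gap: -0.0
```

Emit:
arm_command(
  series=[
    [[0,-0.5,0,0],[0,-0.5,0,0],[0,-0.5,0,0]],
  ],
)

```text
t: 7.15
tcp_pos: [0.5559, -0.0065, 0.0883]
tool_rot: [-0.5, 0.5, 0.5, 0.5]
force: [-4.2, 2.6, 1.1]
finger_gap: 0.004
```

Emit:
arm_command(
  series=[
    [[0,-0.5,0,0],[0,-0.5,0,0],[0,-0.5,0,0]],
  ],
)

```text
t: 7.45
tcp_pos: [0.5574, -0.0065, 0.0882]
tool_rot: [-0.5, 0.5, 0.5, 0.5]
force: [-3.6, 1.8, 0.5]
finger_gap: 0.001
```

Emit:
arm_command(
  series=[
    [[0,-0.5,0,0],[0,-0.5,0,0],[0,-0.5,0,0]],
  ],
)

```text
t: 7.75
tcp_pos: [0.5593, -0.0067, 0.0883]
tool_rot: [0.5, -0.5, -0.5, -0.5]
force: [-1.9, 2.3, 0.2]
finger_gap: 0.002
```

Emit:
arm_command(
  series=[
    [[0,-0.5,0,0],[0,-0.5,0,0]],
  ],
)

```text
t: 7.95
tcp_pos: [0.5603, -0.0067, 0.0883]
tool_rot: [0.5, -0.5, -0.5, -0.5]
force: [-1.2, -0.3, 0.7]
finger_gap: -0.003
```

```bash
python3 - <<'E'
from h import *
s=status.sense();print(s["tcp_pos"],s["force"])
a=cv2.cvtColor(snapshot("scene"),cv2.COLOR_RGB2BGR)[130:300,160:400]; cv2.imwrite("pics/s3.png",cv2.resize(a,None,fx=3,fy=3,interpolation=cv2.INTER_CUBIC))
b=cv2.imread("pics/s2.png")
# column profile through the pin
for im in (cv2.resize(b,(240,170)),a): print(im[55:95,116].mean(1).astype(int).tolist())
E
```

```text
[ 0.56026692 -0.00669331  0.0883053 ] [-1.16124455 -0.26067943  0.74740928]
[94, 106, 121, 129, 132, 132, 133, 131, 116, 93, 84, 80, 76, 83, 85, 80, 79, 64, 55, 60, 55, 53, 53, 64, 59, 54, 63, 57, 54, 55, 60, 62, 61, 59, 61, 54, 73, 120, 158, 169]
[130, 132, 132, 132, 120, 101, 90, 94, 87, 88, 82, 75, 78, 76, 75, 82, 84, 82, 68, 59, 64, 55, 55, 58, 64, 68, 63, 62, 64, 61, 64, 61, 62, 63, 58, 62, 73, 119, 157, 168]
```

View pics/s3.png

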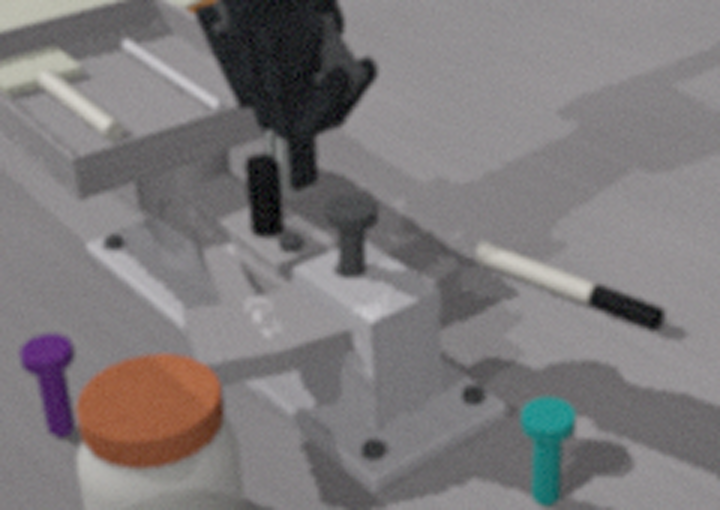

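The pin's still high at (352,208). There's a glint or mark on the plate at (262,315), and I'll check whether it's a hole.

```bash
python3 - <<'E'
from h import *
S=lambda u,v,z:at("scene",160+u/3,130+v/3,z)
ax=np.array([.573,-.099])
def ang(p): r=p[:2]-ax; return np.hypot(*r).round(4),(np.arctan2(-r[0],r[1])+.041).round(4)
p=S(265,163,.115); print("post",p,ang(p)); g=S(262,316,.064); print("glint",g,ang(g)); print("t0hole",ang(np.array([.5107,.0509])),"t0post",ang(np.array([.542,-.009])))
a=cv2.cvtColor(snapshot("top"),cv2.COLOR_RGB2BGR)[140:280,250:450]
t=cv2.resize(a,None,fx=3,fy=3,interpolation=cv2.INTER_CUBIC)
s=cv2.imread("pics/s3.png")[160:390,170:470]; s=cv2.resize(s,None,fx=1.8,fy=1.8)
c=np.zeros((420,600+0,3),np.uint8); cv2.imwrite("pics/t3.png",np.clip(t*1.4,0,255).astype('uint8'))
E
```

```text
post [5.81784445e-01 3.22866185e-04 1.15000000e-01] (np.float64(0.0997), np.float64(-0.0472))
glint [0.62589007 0.0509033  0.064     ] (np.float64(0.159), np.float64(-0.2982))
t0hole (np.float64(0.1623), np.float64(0.4349)) t0post (np.float64(0.0952), np.float64(0.3727))
```

View pics/t3.png

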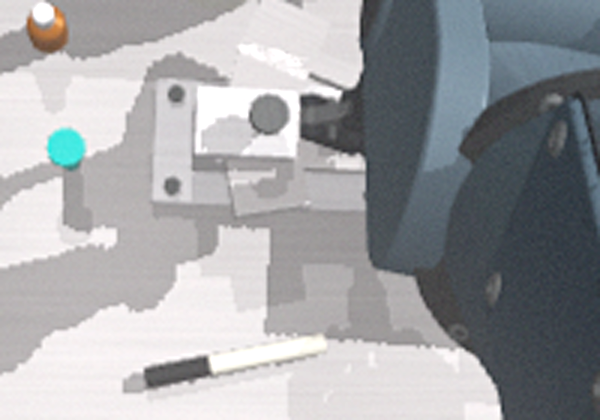

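The glint isn't the hole. The hole seen at the start sits about +0.06 rad off the arm line, so lock is expected at an arm angle of about -0.06, which is just ahead.

Emit:
arm_command(
  series=[
    [[0,-0.5,0,0],[0,-0.5,0,0]],
  ],
)

```text
t: 8.25
tcp_pos: [0.561, -0.0067, 0.0884]
tool_rot: [0.5, -0.5, -0.5, -0.5]
force: [-2.3, -0.2, -0.8]
finger_gap: 0.006
```

Emit:
arm_command(
  series=[
    [[0,-0.5,0,0],[0,0,0,0]],
  ],
)

```text
t: 8.45
tcp_pos: [0.5613, -0.0067, 0.0883]
tool_rot: [-0.5, 0.5, 0.5, 0.5]
force: [-2.8, -1.1, 0.7]
finger_gap: 0.001
```

```bash
cat > prof.py <<'E'
from h import *
s=status.sense();print(s["t"],s["tcp_pos"].round(4),s["force"].round(1))
g=snapshot("scene")[:,:,:3].mean(2)[180:225,276:279].mean(1); print(g.astype(int).tolist())
E
python3 prof.py
```

```text
8.45 [ 0.5613 -0.0067  0.0883] [-2.8 -1.1  0.7]
[130, 129, 130, 131, 130, 130, 130, 132, 127, 110, 99, 90, 85, 93, 88, 91, 89, 89, 90, 88, 88, 93, 95, 97, 83, 80, 80, 80, 80, 81, 80, 80, 67, 58, 57, 55, 52, 52, 54, 56, 59, 71, 112, 146, 160]
```

```bash
python3 - <<'E'
from h import *
a=cv2.cvtColor(snapshot("scene"),cv2.COLOR_RGB2BGR)[150:250,210:330]; a=cv2.resize(a,None,fx=5,fy=5,interpolation=cv2.INTER_CUBIC); cv2.imwrite("pics/s4.png",np.clip(a*1.5,0,255).astype('uint8'))
E
```

```text
(no output)
```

View pics/s4.png

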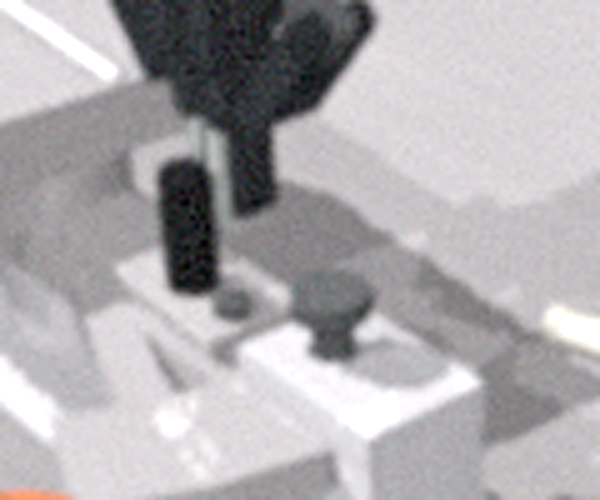

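The pin has dropped: its head is now low at crop (335,290), with a short shank showing. Next I back off, lift, and measure the head for the press.

Emit:
arm_command(
  series=[
    [[0,3,0,0],[0,8,0,0],[-20,0,0,0],[-40,0,0,0],[-20,0,0,0],[0,0,-30,0],[0,0,-30,0],[0,0,0,0]],
  ],
)

```text
t: 9.35
tcp_pos: [0.5518, -0.0698, 0.1691]
tool_rot: [-0.501, 0.5, 0.498, 0.501]
force: [-0.3, -0.6, 0.7]
finger_gap: 0.001
```

```bash
python3 - <<'E'
from h import *
s=status.sense();print(s["t"],s["tcp_pos"].round(4),s["force"].round(1),axes().round(3).tolist())
a=cv2.cvtColor(snapshot("scene"),cv2.COLOR_RGB2BGR)[175:235,240:310]; a=cv2.resize(a,None,fx=6,fy=6,interpolation=cv2.INTER_CUBIC)
b=cv2.cvtColor(snapshot("top"),cv2.COLOR_RGB2BGR)[150:210,305:365]; b=cv2.resize(b,None,fx=6,fy=6,interpolation=cv2.INTER_CUBIC)
cv2.imwrite("pics/s5.png",np.clip(np.hstack([a,b])*1.5,0,255).astype('uint8'))
E
```

```text
9.35 [ 0.5518 -0.0698  0.1691] [-0.3 -0.6  0.7] [[0.004, -1.0, 0.003], [-0.002, 0.003, 1.0], [-1.0, -0.004, -0.002]]
```

View pics/s5.png

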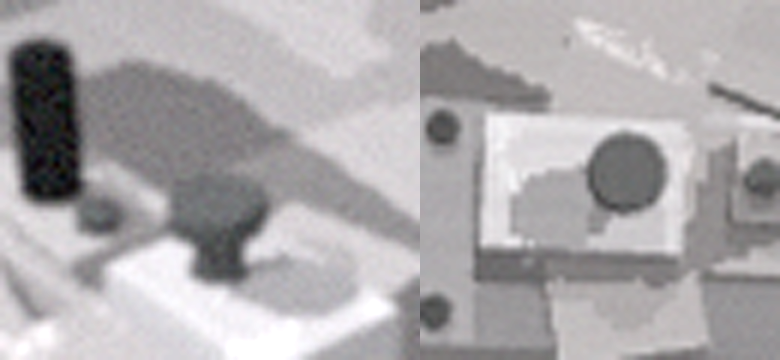

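```bash
python3 - <<'E'
from h import *
for z in(.101,.112): print(z,at("scene",240+220/6,175+202/6,z).round(4),at("top",305+207/6,150+172/6,z-.002).round(4))
E
```

```text
0.101 [0.582  0.0696 0.101 ] [0.579  0.0636 0.099 ]
0.112 [0.5929 0.0838 0.112 ] [0.5764 0.0649 0.11  ]
```

Emit:
arm_command(
  series=[
    [[0,-7,34,0],[0,-7,34,0],[0,-7,34,0],[0,-7,34,0],[20,0,0,0],[20,0,0,0],[10,0,0,0],[5,0,0,0],[0,0,0,0]],
  ],
)

```text
t: 10.35
tcp_pos: [0.578, 0.0697, 0.1128]
tool_rot: [-0.5, 0.5, 0.5, 0.5]
force: [-0.0, 0.8, -0.3]
finger_gap: 0.002
```

```bash
python3 -c "
from h import *
s=status.sense();print(s['t'],s['tcp_pos'].round(4),s['force'].round(1),axes()[:,0].round(4))"
```

```text
10.35 [0.578  0.0697 0.1128] [-0.   0.8 -0.3] [-1.2e-03  2.0e-04 -1.0e+00]
```

Emit:
arm_command(
  series=[
    [[2,-2,-3,0],[2,0,0,0],[2,0,0,0],[2,0,0,0],[1,0,0,0],[1,0,0,0],[0,0,0,0]],
  ],
)

```text
t: 11.05
tcp_pos: [0.5803, 0.0665, 0.1032]
tool_rot: [-0.5, 0.5, 0.5, 0.5]
force: [0.3, -0.2, -0.4]
finger_gap: -0.002
```

Emit:
arm_command(
  series=[
    [[1,0,0,0],[1,0,0,0],[1,0,0,0]],
  ],
)

```text
t: 11.35
tcp_pos: [0.5805, 0.0665, 0.1003]
tool_rot: [0.5, -0.5, -0.5, -0.5]
force: [-0.4, -0.5, 0.1]
finger_gap: -0.001
```

Emit:
arm_command(
  series=[
    [[1,0,0,0],[1,0,0,0],[1,0,0,0]],
  ],
)

```text
t: 11.65
tcp_pos: [0.5814, 0.0666, 0.0987]
tool_rot: [0.501, -0.499, -0.499, -0.501]
force: [-0.8, 0.5, 8.4]
finger_gap: -0.004
```

Emit:
arm_command(
  series=[
    [[1,0,0,0],[1,0,0,0]],
  ],
)

```text
t: 11.85
tcp_pos: [0.5813, 0.0666, 0.0968]
tool_rot: [0.501, -0.499, -0.499, -0.5]
force: [-1.0, 0.7, 8.0]
finger_gap: -0.002
```

Pressing against about 8 N as expected. I'll continue.

Emit:
arm_command(
  series=[
    [[1,0,0,0],[1,0,0,0],[1,0,0,0]],
  ],
)

```text
t: 12.15
tcp_pos: [0.5812, 0.0665, 0.0938]
tool_rot: [0.501, -0.499, -0.5, -0.5]
force: [-1.2, 0.2, 7.8]
finger_gap: 0.001
```

Emit:
arm_command(
  series=[
    [[1,0,0,0],[1,0,0,0],[1,0,0,0]],
  ],
)

```text
t: 12.45
tcp_pos: [0.5812, 0.0666, 0.0908]
tool_rot: [0.501, -0.499, -0.5, -0.5]
force: [-1.3, 1.2, 9.0]
finger_gap: -0.003
```

Emit:
arm_command(
  series=[
    [[1,0,0,0],[0.5,0,0,0],[0.5,0,0,0]],
  ],
)

```text
t: 12.75
tcp_pos: [0.5811, 0.0666, 0.0888]
tool_rot: [0.501, -0.499, -0.5, -0.5]
force: [-1.9, 0.8, 9.0]
finger_gap: 0.003
```

Emit:
arm_command(
  series=[
    [[0.5,0,0,0],[0.5,0,0,0]],
  ],
)

```text
t: 12.95
tcp_pos: [0.5811, 0.0666, 0.0877]
tool_rot: [0.501, -0.499, -0.5, -0.5]
force: [-1.7, -0.8, 7.8]
finger_gap: -0.006
```

Emit:
arm_command(
  series=[
    [[0.5,0,0,0]],
  ],
)

```text
t: 13.05
tcp_pos: [0.5811, 0.0666, 0.0873]
tool_rot: [0.501, -0.499, -0.5, -0.5]
force: [-1.6, 0.2, 8.9]
finger_gap: -0.0
```

Emit:
arm_command(
  series=[
    [[0.5,0,0,0]],
  ],
)

```text
t: 13.15
tcp_pos: [0.5811, 0.0666, 0.0871]
tool_rot: [0.501, -0.5, -0.5, -0.5]
force: [-2.8, 0.2, 12.8]
finger_gap: 0.004
```

Emit:
arm_command(
  series=[
    [[0.3,0,0,0]],
  ],
)

```text
t: 13.25
tcp_pos: [0.5811, 0.0666, 0.0872]
tool_rot: [0.501, -0.499, -0.5, -0.5]
force: [-2.7, 0.1, 15.3]
finger_gap: 0.001
```

Emit:
arm_command(
  series=[
    [[0,0,0,0],[0,0,0,0]],
  ],
)

```text
t: 13.45
tcp_pos: [0.5811, 0.0666, 0.0872]
tool_rot: [0.501, -0.499, -0.5, -0.5]
force: [-2.1, 1.3, 12.7]
finger_gap: -0.0
```

Seated: z is stopped at 0.0872 while the force rises. I'll lift off and check that it stays down.

Emit:
arm_command(
  series=[
    [[-1,0,0,0],[-3,0,0,0],[-20,0,0,0],[-40,0,0,0],[-40,0,0,0],[0,40,0,0],[0,40,0,0],[0,40,0,0],[0,0,0,0],[0,0,0,0]],
  ],
)

```text
t: 14.45
tcp_pos: [0.46, 0.0665, 0.1892]
tool_rot: [0.5, -0.5, -0.5, -0.5]
force: [1.1, -0.4, 0.6]
finger_gap: -0.0
```

```bash
python3 - <<'E'
from h import *
s=status.sense();print(s["t"],s["tcp_pos"].round(4),s["force"].round(1))
a=cv2.cvtColor(snapshot("scene"),cv2.COLOR_RGB2BGR)[175:235,240:310]; a=cv2.resize(a,None,fx=6,fy=6,interpolation=cv2.INTER_CUBIC)
b=cv2.cvtColor(snapshot("top"),cv2.COLOR_RGB2BGR)[150:210,305:365]; b=cv2.resize(b,None,fx=6,fy=6,interpolation=cv2.INTER_CUBIC)
cv2.imwrite("pics/s6.png",np.clip(np.hstack([a,b])*1.5,0,255).astype('uint8'))
for z in(.087,.101):
  q=(px("scene",[.58,.066,z])-[240,175])*6; print(z,q)
E
```

```text
14.45 [0.46   0.0665 0.1892] [ 1.1 -0.4  0.6]
0.087 [219.29841875 240.69109064]
0.101 [216.79754061 193.6564249 ]
```

View pics/s6.png

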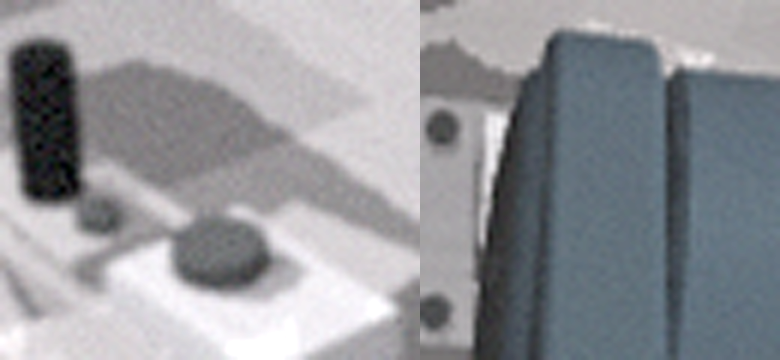

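The head sits flat on the fork, with its top centre near (222,245) in the crop (predicted (219,241) for fully home). No shank shows and the robot is clear, so I'm handing in.

```bash
python3 -c "
from station import ticket; print(ticket.sign_off())"
```

```text
the job is handed in; nothing more can be done
None
```

The tray is locked and the job is handed in; sign-off reports no verdict. I pushed the post clockwise with shut fingers (about 5 N at most) until the pin dropped into the plate's hole. I then pressed its head home at 8–9 N, peaking at 15 N when it met the fork.

- **Seating:** the press stopped at 87.2 mm above the table, against 87 mm for fully home. After lifting off, the scene camera showed the head flat on the fork, with no shank visible and within a pixel of where a seated head should appear.
- **Robot:** about 14.5 s of the 58 s had run. The tool was clear, about 0.19 m above the table, with about 1 N on it.
- **Not confirmed:** the robot arm blocked the top camera's final view, so the pin's horizontal position was checked from the scene camera only. The two cameras had differed by 3–6 mm on the head's position, so I pressed near the average.
- **Bystanders:** I saw no movement of the jar, vial or marker in any view and never reached for them, but I didn't measure them again at the end.

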